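Press the key-panel flaps shut with one sweep, then hang the block on the carousel

TASK

First turn the key carousel (it has a wooden grip on top) until its one empty hook points over the red marker on its foot. Then take the pressing block (its yellow fin is the handle), set its wooden foot flat on the plain white border of the organiser's sloping panel at the end where the flaps are hinged (before the blue flap), and slide it in one unbroken sweep with light, steady pressure over all four flaps onto the border at the other end, so that every flap lies flush; do not lift it on the way, press the sprung panel to its stop, or touch the organiser with the fingers. Finally hang the block by its eye on the empty hook, still over the marker, and let go, leaving the bowl, the glasses case and the china dog where they are.

Things in the scene. Friction and masses are not known exactly. Their poses are not given: they have to be found in the camera images.
- organiser: White and grey plastic organiser fixed to the console, 150 (x) x 270 (y) mm. Origin at the centre of its underside, front towards -x: a tilt-out bin, fixed ajar, reaches 90 mm ahead of the origin. Rear wall 75 mm behind it, 120 high; letters in the rear slot reach 130. Above the bin lies the sloping panel, with nothing standing higher beside or before it.
- panel_mid (a point): Middle of the panel's face (92 x 256 mm), moves with it; at rest 98 mm high, 20 mm ahead of the organiser's origin. x: up the slope, away from the front; y: along the panel from blue to red flap; z: outward normal, leaning 0.6 rad from vertical to the front. Plain white borders at y -128..-64 and 64..128 mm, flush (z = 0) with shut flaps between them.
- panel (a joint): How far the sprung panel is pressed in along its normal, m: 0 at rest, stop at 0.014. It starts to give at about 1.5 N and then 0.7 N per mm (6 mm is about 6 N). Light steady pressure is 2 to 11 mm.
- flap1 (a joint): Opening of the blue flap, rad: 0 shut flush, grows as its free end rises; starts 0.15 to 0.35. The four flaps are 70 (x) x 31 (y) x 3 mm; this one is hinged at y = -64 mm of point panel_mid, free end towards +y. Stiff hinge (0.02 N m), stays where it is left.
- flap2 (a joint): The same for the orange flap (hinge at y = -32 mm).
- flap3 (a joint): The same for the green flap (hinge at y = 0).
- flap4 (a joint): The same for the red flap (hinge at y = 32 mm).
- block: Loose pressing block, 0.16 kg, upright. Origin: centre of underside, z up. Wooden foot 76 (x) x 44 (y) x 18 mm. Black stirrup on it: legs 10 x 14 mm at x = +-31, bar 72 x 14 x 8 mm (z 50..58); eye under the bar open through in y, 52 wide, z 18..50. Yellow grip fin on the bar, 34 (x) x 14 (y) mm, z 58..100, gripped across its 14 mm. Same after a half turn about z.
- block_eye (a point): On the block: middle of the underside of the stirrup bar, 50 mm above the foot's underside. This rests on the hook.
- carousel_base: Foot of the key carousel, a dark steel disc 120 mm across, 12 high rising to 18, fixed. Origin at the centre of its underside, on the carousel's axis. A red marker lies on its -x side: that is the front.
- carousel (a joint): Turn, rad, counter-clockwise from above: 0 = empty hook over the red marker; starts 0.6 to 1.45; stops -0.5 and 2.4; friction 0.06 N m. Four hooks at 90 deg: level 8 mm rods from a 22 mm column, rod top 164 mm high, upturned tip 96..104 mm from the axis, top 172 high. The other three carry keys and fobs fixed to it, 26 wide, 70 mm from the axis, 75..166 high.
- turn_grip (a point): Point in the wooden turning grip at the top of the carousel, on its axis, 226 mm high. The grip is an upright slab 14 mm thick, 50 long, 195..240 high; its point's x axis is across the 14 mm (along the empty hook), y along its length. Turns with the carousel.
- free_hook (a point): On top of the empty hook's rod, 68 mm from the carousel's axis, 164 mm high; its -x axis points outward along the hook.
- bowl: Hammered steel key bowl, 100 mm across, 42 high, with keys and a yellow whistle in it; loose bystander. Origin at the centre of its underside.
- case: Black sunglasses case, 57 (x) x 142 (y) x 44 mm; loose bystander in front of the organiser. Origin at the centre of its underside.
- dog: White ceramic dog figurine, 54 mm across, 90 high; loose bystander. Origin at the centre of its underside.
Things that resemble listed ones, but are neither listed nor needed, are in the scene too. Of the things that look like the carousel_base, the larger one is meant.

How it is judged:
On the way, in this order (a step that is already met when the one before it is completed fails the run):
1. the carousel is turned until its empty hook points over the red marker (within 0.2 rad) (value of joint carousel between -0.2 and 0.2 rad), for 0.2 s.
2. the block's foot lies flat and presses the panel (by more than 1.5 mm) on the plain border before the blue flap, all flaps still ajar (y of block in the frame of panel_mid between -0.125 and -0.078 m and value of joint panel above 0.0015 m and z of block in the frame of panel_mid below 0.012 m and angle between the z axis of block and the z axis of panel_mid, either way round below 0.2 rad and contact force between block and organiser above 0.8 N and x of block in the frame of panel_mid between -0.035 and 0.035 m and value of joint each of flap1, flap2, flap3, flap4 above 0.1 rad), for 0.1 s.
3. still pressing, the block is at the middle of the panel, the blue flap shut behind it (y of block in the frame of panel_mid between -0.02 and 0.02 m and value of joint panel above 0.0015 m and contact force between block and organiser above 0.8 N and x of block in the frame of panel_mid between -0.035 and 0.035 m and value of joint flap1 below 0.07 rad), for 0.1 s.
4. still pressing, the block has come onto the border past the red flap and all four flaps are shut (under 0.07 rad) (y of block in the frame of panel_mid above 0.07 m and value of joint panel above 0.0015 m and z of block in the frame of panel_mid below 0.012 m and angle between the z axis of block and the z axis of panel_mid, either way round below 0.2 rad and contact force between block and organiser above 0.8 N and x of block in the frame of panel_mid between -0.035 and 0.035 m and value of joint each of flap1, flap2, flap3, flap4 below 0.07 rad), for 0.1 s.
At the end, for the whole second after the job is handed in: All four flaps are shut (under 0.07 rad), the empty hook is over the red marker within 0.2 rad, and the block hangs at rest and upright by its eye on that hook (bar within 40 mm of the hook's seat point and 12 mm of its height) (all of step 1 and value of joint each of flap1, flap2, flap3, flap4 below 0.07 rad and distance between block_eye and free_hook below 0.04 m and z of block_eye in the frame of free_hook between -0.012 and 0.012 m and contact force between block and carousel_base above 0.5 N and angle between block's own z axis and vertical below 0.35 rad and linear speed of block below 0.05 m/s and velocity of joint carousel between -0.05 and 0.05 rad/s); the robot touches nothing.
It fails at once if the sprung panel is pressed to its stop (deeper than 13.5 mm) (value of joint panel above 0.0135 m).
It fails at once if the block is lifted off or set down in the middle of the panel instead of sweeping over it (y of block in the frame of panel_mid between -0.04 and 0.04 m and x of block in the frame of panel_mid between -0.035 and 0.035 m and z of block in the frame of panel_mid between 0.02 and 0.04 m).
It fails at once if the fingers touch the organiser or its flaps (contact force between the fingers and organiser above 1 N).
It fails at once if the bowl, the case or the dog is moved more than 20 mm, or the dog is tipped (distance of any of bowl, case, dog from where it was at the start of the episode above 0.02 m or angle between dog's own z axis and vertical above 0.4 rad).
It also fails if it takes over 72 s, if anything falls off the work surface, if the arm or the gripper's body presses on something with over 40 N, if the wrist force passes 120 N, or if a joint passes its speed limit or range.

ROBOT

A 7-joint arm with a two-finger parallel gripper is mounted at the origin on the work surface. World frame = base frame: x ahead of the robot, y to its left, z up, the work surface at z = 0. Lengths are in m, angles in rad, forces in N, time in s.
With the tool pointing down it reaches from about 0.425 to 0.875 m from the base axis. Payload 4.7 kg.
Tool frame: the origin (TCP) lies between the finger pads; the fingertips stand 14 mm ahead of it and the grasp point (between the pads) lies 5 mm behind it; z points along the fingers, y is the line along which they close (so a half turn about z gives the same grasp; the last joint's range is limited). The gripper opens to 87 mm and grips with 3 to 60 N. Pads are 19 mm wide; open, the fingers measure 117 mm over their backs; the gripper's body (75 mm by 190 mm) begins 51 mm behind the grasp point.
Start: joints at [1.226, 0.321, -0.07, 1.45, 0.023, 1.371, -0.057], TCP at [0.228, -0.609, 0.237] pointing down, gripper open.
Joint ranges: [-2.86, 2.86], [-0.3, 2.09], [-1.38, 1.24], [0.06, 2.45], [-1.56, 4.7], [0.09, 2.05], [-2.69, 2.69]. Speed limits (rad/s): [2.57, 2.57, 3.14, 3.14, 3.14, 3.14, 3.14].

INTERFACE

Orientations are given as a rotation vector (axis times angle).
In Python, from bench import ctrl gives the robot as it stands.
- The arm moves only by the tool step_arm, never from a script. Its argument "commands" is a list of rows, each an object with "travel": the shift along the tool's x, y, z in m, a list of three; "turn": the turn, a rotation vector about the tool's x, y, z in degrees, a list of three. A call has 1 to 5 rows; each row is the pose to reach, as a shift and turn from the pose commanded when the call began, along the tool's axes at that moment; what a row does not reach only later rows make up. A row lasts 1/10 s, in which the tool goes at most 50 mm and 8.59 degrees, less where a joint would pass 70% of its speed; a pose out of reach is approached as far as the arm can. A call with a gripper value outside its range is refused whole. "gripper" is the opening, from 0 (shut) to 1 (fully open), set as the call begins (left out, the last holds). The fingers move at their own pace and stop on an object; "force" is the grip in N (left out, the last holds). Time passes only in rows, so rows that repeat a pose let the fingers close. It gives the time, the measured TCP pose, the force, the opening and the grip force at its end, in the units of the state.
- ctrl.get_state(): the state, without advancing time (a new reading comes with each control period).
- ctrl.get_image(name): name is "side" or "top"; returns the picture (420x560x3 uint8, red, green, blue); there is no depth.
- ctrl.camera_model(name): a dict with "fx", "fy", "cx", "cy" (pixels), "R" (3x3) and "t" (3): a world point X has camera coordinates R X + t. Camera axes: x right, y down, z forward; pixel columns grow to the right and rows downward; lengths in m; the calibration is good to about 2 mm. A picture is of the moment at which its call begins. camera_model takes no time and is no camera call.
- ctrl.close_job(): hands the job in; it is judged then, once.
The state is a dict: "time": time; "joint_positions": joint angles; "qd": joint speeds; "joint_torque": joint torques, N m; "position": TCP position; "tool_rot": TCP orientation; "ft_force": force on the tool from outside, world axes, zero at the start; "torque": the same for the moment, N m; "grip_width": opening from 0.0 (shut) to 1.0 (fully open); "grip_force": force on a finger pad.
Only numpy, scipy, OpenCV 4.12 (cv2) and the standard library are available. Lean on these libraries where they do the work, as an engineer would, in place of code of your own. Each camera call takes 0.05 s, during which the arm holds its last target. There are 200 camera calls.

## Working session

There is one attempt and no reset: what is moved stays moved. The work goes in short steps, Python scripts to look and compute and a tool call to move; the robot and the scene stay as the last step left them, time stands still between calls to the robot, and variables do not carry over. Pictures are saved under pics/ and viewed, at most 10 in all, crops included, and the job is handed in when it is done.

Besides the shell and the picture viewer there is one more tool, called after ">>>" by a JSON object that holds its "op" and its "data". step_arm: Moves the arm, as the interface text tells. Its arguments: {"type":"object","properties":{"commands":{"type":"array"},"gripper":{"type":"number"},"force":{"type":"number"}},"required":["commands"]}

```bash
mkdir -p pics; cat > h.py <<'E'
import numpy as np, cv2
from bench import ctrl
from scipy.spatial.transform import Rotation as Ro
def snap(n,f):
    im=ctrl.get_image(n); cv2.imwrite(f'pics/{f}.png',im[:,:,::-1]); return im
def ray(n,u,v):
    m=ctrl.camera_model(n); R=np.array(m['R']);t=np.array(m['t'])
    return -R.T@t, R.T@np.array([(u-m['cx'])/m['fx'],(v-m['cy'])/m['fy'],1])
def onz(n,u,v,z):
    o,d=ray(n,u,v); return o+d*(z-o[2])/d[2]
def tri(a,b):
    (o1,d1),(o2,d2)=ray('top',*a),ray('side',*b)
    A=np.stack([d1,-d2],1); s=np.linalg.lstsq(A,o2-o1,rcond=None)[0]
    p,q=o1+d1*s[0],o2+d2*s[1]; return (p+q)/2,np.linalg.norm(p-q)
def proj(n,X):
    m=ctrl.camera_model(n); c=np.array(m['R'])@np.array(X)+np.array(m['t'])
    return m['fx']*c[0]/c[2]+m['cx'],m['fy']*c[1]/c[2]+m['cy']
def tooldelta(dw,):
    s=ctrl.get_state(); return Ro.from_rotvec(s['tool_rot']).inv().apply(dw)
E
python3 - <<'E'
from h import *
np.set_printoptions(precision=4,suppress=True)
for n in('top','side'):
    snap(n,n+'0'); o,d=ray(n,280,210); print(n,o,d,ctrl.camera_model(n)['fx'])
print(ctrl.get_state())
E
```

```text
top [ 0.2595 -0.0931  1.378 ] [ 0.1894 -0.0074 -0.9819] 481.68544301534575
side [0.2042 0.5511 0.9711] [ 0.2537 -0.5896 -0.767 ] 429.31768154159363
{'time': 0.1, 'joint_positions': array([ 1.2261,  0.3217, -0.0701,  1.4515,  0.0226,  1.3708, -0.0569]), 'qd': array([ 0.0014, -0.0015, -0.0004, -0.002 ,  0.0004, -0.0011,  0.0008]), 'joint_torque': array([ -0.001 , -49.2571,  -0.4059, -31.3401,  -0.0643,   0.0395,
         0.0001]), 'position': array([ 0.2281, -0.6082,  0.2356]), 'tool_rot': array([-3.0895, -0.5604,  0.0006]), 'ft_force': array([0.1452, 0.0319, 0.3665]), 'torque': array([ 0.0013, -0.0012,  0.0143]), 'grip_force': 0.0, 'grip_width': 0.9993151781705566}
```

View pics/top0.png

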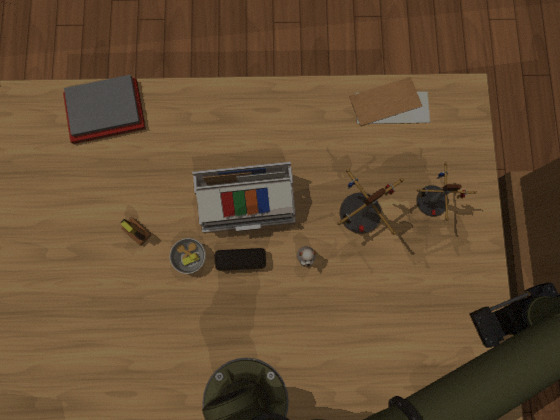

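View pics/side0.png

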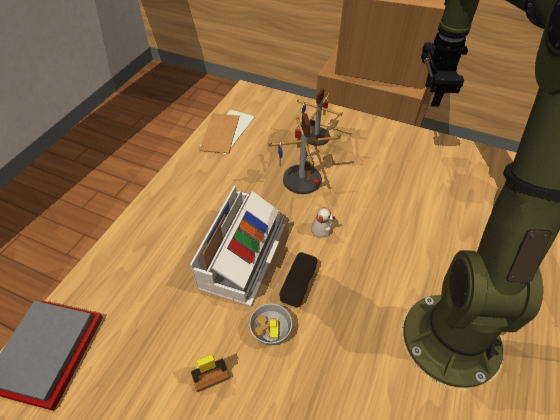

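Top view (up = +x, left = +y): organiser at about (245,198), with the red flap at (227,203) and blue at (263,201). The block is at (135,231), bowl (188,256), case (240,259), dog (307,257), and the larger carousel (360,213) with its marker at (362,227). Side view: block (210,372), carousel foot (302,180). I'll enlarge these areas.

```bash
python3 - <<'E'
from h import *
t=cv2.imread('pics/top0.png'); s=cv2.imread('pics/side0.png')
c=lambda i,x,y,w,h:cv2.resize(i[y:y+h,x:x+w],(400,300),interpolation=cv2.INTER_CUBIC)
a=np.vstack([np.hstack([c(t,320,160,100,75),c(t,190,155,112,84)]),np.hstack([c(s,250,110,112,84),c(t,105,201,64,48)])])
cv2.imwrite('pics/z0.png',np.clip(a*1.4,0,255).astype(np.uint8))
E
```

```text
(no output)
```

View pics/z0.png

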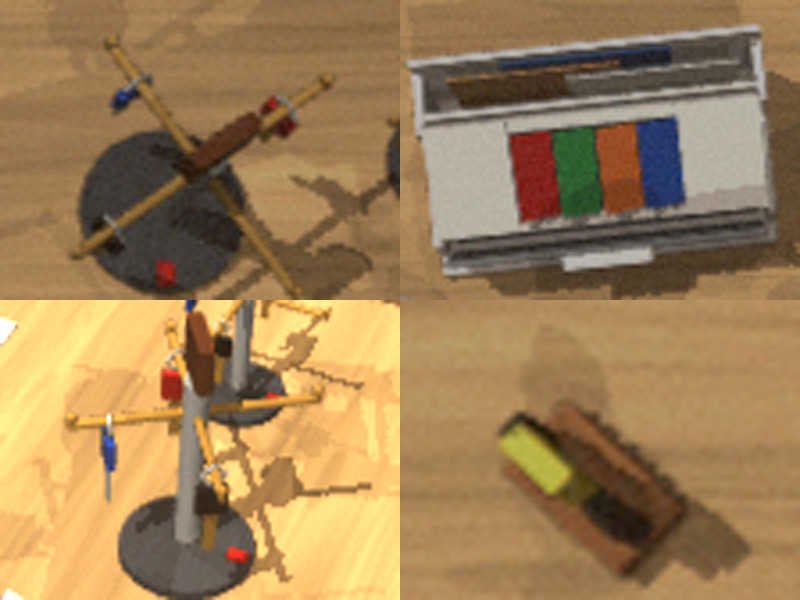

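Crop: the empty hook is the lower-right one, with its tip near top pixel (394,234). The other three carry blue, red and black fobs. The brown grip runs roughly between (365,202) and (385,190). The fin top is near (122,226) to (132,235), and the blue flap is nearest -y.

```bash
cat > m.py <<'E'
from h import *
np.set_printoptions(precision=4,suppress=True)
t=cv2.imread('pics/top0.png'); s=cv2.imread('pics/side0.png')
def blob(im,lo,hi,box):
    x,y,w,h=box; m=np.zeros(im.shape[:2],np.uint8)
    m[y:y+h,x:x+w]=cv2.inRange(cv2.cvtColor(im[y:y+h,x:x+w],cv2.COLOR_BGR2HSV),lo,hi)
    n,l,st,c=cv2.connectedComponentsWithStats(m)
    k=1+np.argmax(st[1:,4]); pts=np.argwhere(l==k)[:,::-1].astype(np.float32)
    return c[k],st[k,4],cv2.minAreaRect(pts),cv2.convexHull(pts)[:,0]
hsv=lambda n,*a:blob(t if n=='top' else s,*a)
# flaps
for nm,lo,hi in (('red',(0,150,60),(6,255,255)),('green',(45,90,40),(85,255,255)),('orange',(7,170,90),(15,255,255)),('blue',(105,120,50),(125,255,255))):
    a=hsv('top',lo,hi,(205,182,75,40)); b=hsv('side',lo,hi,(215,195,65,75))
    print(nm,a[0],a[1],b[0],b[1],*tri(a[0],b[0]))
y=((22,120,80),(35,255,255))
a=hsv('top',*y,(110,210,45,40)); b=hsv('side',*y,(185,345,50,30)); print('fin',a[0],a[1],a[2],b[0],b[1],b[2],*tri(a[0],b[0]))
# base disc
a=hsv('top',(0,0,0),(180,110,70),(330,185,60,55)); e=cv2.fitEllipse(a[3]); print('base',a[1],e,onz('top',*e[0],.014))
b=hsv('side',(0,0,0),(180,110,90),(270,155,60,45)); e=cv2.fitEllipse(b[3]); print(b[1],e,onz('side',*e[0],.014))
r=((0,150,60),(6,255,255))
a=hsv('top',*r,(350,220,25,15)); b=hsv('side',*r,(308,170,20,20)); print('mark',a[0],a[1],onz('top',*a[0],.015),onz('side',*b[0],.015))
a=hsv('top',(0,80,30),(12,255,95),(362,184,26,24)); print('grip',a[0],a[1],a[2],onz('top',*a[0],.24), [onz('top',*p,.24)[:2] for p in cv2.boxPoints(a[2])])
print('tips z.168: empty',onz('top',395,236,.168),'black',onz('top',339.5,223,.168),'red',onz('top',401.5,180,.168),'blue',onz('top',347.5,171,.168))
E
python3 m.py
```

```text
red [227.4231 203.6731] 260 [241.2966 250.4335] 263 [0.5259 0.0393 0.1006] 0.0002710670263420262
green [239.1892 202.5019] 259 [246.2949 240.1581] 234 [0.5283 0.0074 0.1019] 0.00020565079538501806
orange [250.8605 200.5023] 215 [251.1919 230.303 ] 198 [ 0.5318 -0.0246  0.1029] 0.0023173015332003553
blue [262.572  199.9465] 243 [255.3795 221.7128] 195 [ 0.5344 -0.056   0.1001] 0.00036596443448515053
fin [126.5217 226.0725] 69 ((126.5000228881836, 226.00003051757812), (12.020814895629883, 4.949747085571289), 45.0) [206.0135 363.0586] 222 ((206.06895446777344, 363.1723937988281), (13.370063781738281, 17.08397102355957), 68.19859313964844) [0.4696 0.313  0.0882] 0.002984608336327601
base 649 ((363.2692565917969, 215.79177856445312), (31.705827713012695, 39.97557067871094), 49.237247467041016) [ 0.5015 -0.3428  0.014 ]
738 ((302.5077819824219, 175.19261169433594), (36.62214660644531, 39.670631408691406), 31.295019149780273) [ 0.5142 -0.3428  0.014 ]
mark [361.0769 227.7692] 26 [ 0.4666 -0.3345  0.015 ] [ 0.4661 -0.3354  0.015 ]
grip [374.9175 195.5876] 97 ((374.3000183105469, 196.40003967285156), (6.200001239776611, 23.20000457763672), 53.130104064941406) [ 0.5106 -0.3321  0.24  ] [array([ 0.498, -0.303]), array([ 0.5318, -0.3498]), array([ 0.5192, -0.3581]), array([ 0.4856, -0.3113])]
tips z.168: empty [ 0.4208 -0.3924  0.168 ] black [ 0.4566 -0.2531  0.168 ] red [ 0.5666 -0.4184  0.168 ] blue [ 0.5931 -0.2795  0.168 ]
```

```bash
python3 - <<'E'
from h import *
t=cv2.imread('pics/top0.png')
c=lambda x,y,w,h:cv2.resize(t[y:y+h,x:x+w],(400,300),interpolation=cv2.INTER_CUBIC)
cv2.imwrite('pics/z1.png',np.clip(np.hstack([c(370,205,60,45),c(190,195,112,84)])*1.6,0,255).astype(np.uint8))
E
```

```text
(no output)
```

View pics/z1.png

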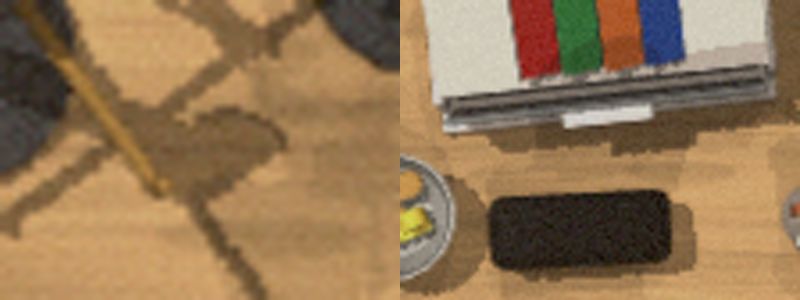

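Crop: the empty hook tip is at top pixel (394,232.8), about (0.428,-0.390). All four tips and the grip put the axis at about (0.511,-0.335), with the turn at about 0.59 rad. Next I'll work out the first move and the block pose.

```bash
cat >> h.py <<'E'
np.set_printoptions(precision=4,suppress=True)
def down(yaw_y,tilt=0.):
    # tool y axis at world yaw, z down
    y=np.array([np.cos(yaw_y),np.sin(yaw_y),0]); z=np.array([0,0,-1.]); return Ro.from_matrix(np.stack([np.cross(y,z),y,z],1))
def go(p,R):
    s=ctrl.get_state(); C=Ro.from_rotvec(s['tool_rot'])
    print('t',s['time'],'pos',s['position'],'travel mm',1e3*C.inv().apply(np.array(p)-s['position']),'turn deg',np.degrees((C.inv()*R).as_rotvec()))
E
python3 - <<'E'
from m import *
print(' ')
go([.511,-.335,.30],down(.59))
a=hsv('top',(0,60,30),(13,255,130),(115,210,50,45)); print('foot?',a[0],a[1],a[2]); 
print([onz('top',*p,.01)[:2] for p in cv2.boxPoints(a[2])], onz('top',*a[2][0],.018))
print('fin top',onz('top',127.4,227.1,.1), 'foot ctr',onz('top',136.4,231.4,.018))
P=lambda x,y:onz('top',105+(x-400)/6.25,201+(y-300)/6.25,.018)[:2]
c=[P(570,403),P(685,505),P(625,575)]; print('corners',c,np.linalg.norm(c[0]-c[1]),np.linalg.norm(c[1]-c[2]))
E
```

```text
red [227.4231 203.6731] 260 [241.2966 250.4335] 263 [0.5259 0.0393 0.1006] 0.0002710670263420262
green [239.1892 202.5019] 259 [246.2949 240.1581] 234 [0.5283 0.0074 0.1019] 0.00020565079538501806
orange [250.8605 200.5023] 215 [251.1919 230.303 ] 198 [ 0.5318 -0.0246  0.1029] 0.0023173015332003553
blue [262.572  199.9465] 243 [255.3795 221.7128] 195 [ 0.5344 -0.056   0.1001] 0.00036596443448515053
fin [126.5217 226.0725] 69 ((126.5000228881836, 226.00003051757812), (12.020814895629883, 4.949747085571289), 45.0) [206.0135 363.0586] 222 ((206.06895446777344, 363.1723937988281), (13.370063781738281, 17.08397102355957), 68.19859313964844) [0.4696 0.313  0.0882] 0.002984608336327601
base 649 ((363.2692565917969, 215.79177856445312), (31.705827713012695, 39.97557067871094), 49.237247467041016) [ 0.5015 -0.3428  0.014 ]
738 ((302.5077819824219, 175.19261169433594), (36.62214660644531, 39.670631408691406), 31.295019149780273) [ 0.5142 -0.3428  0.014 ]
mark [361.0769 227.7692] 26 [ 0.4666 -0.3345  0.015 ] [ 0.4661 -0.3354  0.015 ]
grip [374.9175 195.5876] 97 ((374.3000183105469, 196.40003967285156), (6.200001239776611, 23.20000457763672), 53.130104064941406) [ 0.5106 -0.3321  0.24  ] [array([ 0.498, -0.303]), array([ 0.5318, -0.3498]), array([ 0.5192, -0.3581]), array([ 0.4856, -0.3113])]
tips z.168: empty [ 0.4208 -0.3924  0.168 ] black [ 0.4566 -0.2531  0.168 ] red [ 0.5666 -0.4184  0.168 ] blue [ 0.5931 -0.2795  0.168 ]
 
t 0.1 pos [ 0.2281 -0.6082  0.2356] travel mm [ 360.8553 -156.5189  -64.1849] turn deg [  -0.0739   -0.0844 -103.2438]
foot? [135.7075 230.8491] 106 ((135.5, 231.0), (26.0, 13.0), 90.0)
[array([0.5074, 0.3319]), array([0.5067, 0.2945]), array([0.4314, 0.2919]), array([0.432 , 0.3289])] [0.468  0.3094 0.018 ]
fin top [0.4663 0.3072 0.1   ] foot ctr [0.4668 0.3068 0.018 ]
corners [array([0.5073, 0.3203]), array([0.4592, 0.2662]), array([0.4276, 0.2924])] 0.07242167731565595 0.041007150939623635
```

>>> {"op": "step_arm", "data": {"commands": [{"travel": [0, 0, -0.03], "turn": [0, 0, -8]}, {"travel": [0.04, -0.017, -0.064], "turn": [0, 0, -16]}, {"travel": [0.08, -0.035, -0.064], "turn": [0, 0, -24]}, {"travel": [0.12, -0.052, -0.064], "turn": [0, 0, -32]}, {"travel": [0.16, -0.07, -0.064], "turn": [0, 0, -40]}], "gripper": 0.6, "force": 30}}

```text
time: 0.6
position: [0.3546, -0.4855, 0.3006]
tool_rot: [2.708, 1.592, -0.0]
ft_force: [0.8, -1.3, -0.4]
grip_width: 0.651
grip_force: 0.0
```

```bash
python3 -c "
from h import *
go([.511,-.335,.30],down(.59))"
```

```text
t 0.6 pos [ 0.3546 -0.4855  0.3006] travel mm [207.6095  63.4237   0.5703] turn deg [  0.0056   0.0141 -62.9216]
```

>>> {"op": "step_arm", "data": {"commands": [{"travel": [0.042, 0.013, 0], "turn": [0, 0, -8.5]}, {"travel": [0.084, 0.026, 0], "turn": [0, 0, -17]}, {"travel": [0.126, 0.039, 0], "turn": [0, 0, -25.5]}, {"travel": [0.168, 0.052, 0], "turn": [0, 0, -34]}, {"travel": [0.208, 0.063, 0], "turn": [0, 0, -42.5]}]}}

```text
time: 1.1
position: [0.5117, -0.335, 0.3002]
tool_rot: [-1.946, -2.466, -0.0]
ft_force: [0.7, -0.4, -0.4]
grip_width: 0.598
grip_force: 0.0
```

>>> {"op": "step_arm", "data": {"commands": [{"travel": [0, 0, 0], "turn": [0, 0, -8.5]}, {"travel": [0, 0, 0], "turn": [0, 0, -17]}, {"travel": [0, 0, 0], "turn": [0, 0, -20.4]}, {"travel": [0, 0, 0], "turn": [0, 0, -20.4]}]}}

```text
time: 1.5
position: [0.5104, -0.3366, 0.2999]
tool_rot: [-1.487, -2.766, -0.0]
ft_force: [-0.2, 0.5, 0.5]
grip_width: 0.596
grip_force: 0.0
```

```bash
python3 -c "
from h import *
go([.511,-.335,.217],down(.59));print(ctrl.get_state()['joint_positions'])
snap('side','s1')
im=snap('top','t1');im=cv2.imread('pics/t1.png');s=cv2.imread('pics/s1.png')
c=lambda i,x,y,w,h:cv2.resize(i[y:y+h,x:x+w],(400,300),interpolation=cv2.INTER_CUBIC)
cv2.imwrite('pics/z2.png',np.hstack([c(im,310,150,120,90),c(s,250,70,120,90)]))"
```

```text
t 1.5 pos [ 0.5104 -0.3366  0.2999] travel mm [ 0.9079  1.4238 82.9371] turn deg [-0.0231 -0.0554 -0.3354]
[ 0.9398  0.2519 -0.489   1.4391  0.1177  1.4807  1.0374]
```

View pics/z2.png

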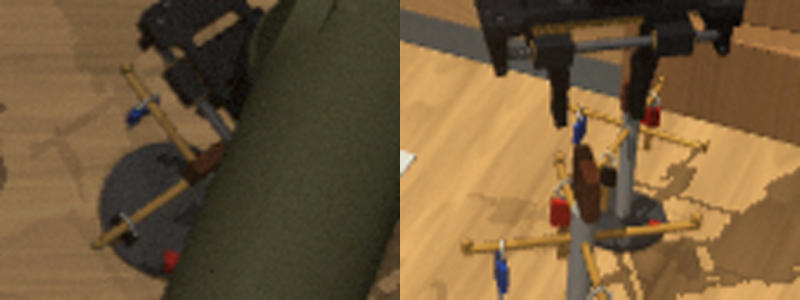

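The fingers straddle the brown grip (side crop about (585,180)) with the closing line along the empty hook. I'll descend, close and turn.

>>> {"op": "step_arm", "data": {"commands": [{"travel": [0.001, 0.001, 0.03], "turn": [0, 0, 0]}, {"travel": [0.001, 0.001, 0.06], "turn": [0, 0, 0]}, {"travel": [0.001, 0.001, 0.083], "turn": [0, 0, 0]}, {"travel": [0.001, 0.001, 0.083], "turn": [0, 0, 0]}]}}

```text
time: 2.0
position: [0.5087, -0.3344, 0.2137]
tool_rot: [-1.487, -2.76, -0.001]
ft_force: [-0.4, 0.9, 0.0]
grip_width: 0.599
grip_force: 0.0
```

>>> {"op": "step_arm", "data": {"commands": [{"travel": [0, 0, 0], "turn": [0, 0, 0]}, {"travel": [0, 0, 0], "turn": [0, 0, 0]}, {"travel": [0, 0, 0], "turn": [0, 0, 0]}, {"travel": [0, 0, 0], "turn": [0, 0, 0]}, {"travel": [0, 0, 0], "turn": [0, 0, 0]}], "gripper": 0, "force": 15}}

```text
time: 2.5
position: [0.5114, -0.3353, 0.2183]
tool_rot: [1.487, 2.765, 0.001]
ft_force: [9.3, 5.1, 0.9]
grip_width: 0.229
grip_force: 6.0
```

>>> {"op": "step_arm", "data": {"commands": [{"travel": [0, 0, 0], "turn": [0, 0, 0]}, {"travel": [0, 0, 0], "turn": [0, 0, 0]}, {"travel": [0, 0, 0], "turn": [0, 0, 0]}]}}

```text
time: 2.8
position: [0.514, -0.3337, 0.2183]
tool_rot: [1.482, 2.764, 0.005]
ft_force: [5.9, 2.0, -1.0]
grip_width: 0.158
grip_force: 15.0
```

>>> {"op": "step_arm", "data": {"commands": [{"travel": [0, 0.003, 0], "turn": [0, 0, 6]}, {"travel": [0, 0.003, 0], "turn": [0, 0, 13]}, {"travel": [0, 0.003, 0], "turn": [0, 0, 20]}, {"travel": [0, 0.003, 0], "turn": [0, 0, 27]}, {"travel": [0, 0.003, 0], "turn": [0, 0, 34]}]}}

```text
time: 3.3
position: [0.5156, -0.3331, 0.2183]
tool_rot: [2.233, 2.204, 0.004]
ft_force: [5.0, -0.9, -1.3]
grip_width: 0.164
grip_force: 15.0
```

>>> {"op": "step_arm", "data": {"commands": [{"travel": [0, 0.003, 0], "turn": [0, 0, 0]}, {"travel": [0, 0, 0], "turn": [0, 0, 0]}, {"travel": [0, 0, 0], "turn": [0, 0, 0]}]}}

```text
time: 3.6
position: [0.5156, -0.3331, 0.2182]
tool_rot: [2.225, 2.212, 0.005]
ft_force: [6.7, 0.4, 0.6]
grip_width: 0.158
grip_force: 15.0
```

```bash
python3 -c "
from h import *
s=ctrl.get_state();print(s['position'],Ro.from_rotvec(s['tool_rot']).as_matrix(),s['ft_force'])
snap('side','s2')
snap('top','t2');im=cv2.imread('pics/t2.png');s=cv2.imread('pics/s2.png')
c=lambda i,x,y,w,h:cv2.resize(i[y:y+h,x:x+w],(400,300),interpolation=cv2.INTER_CUBIC)
cv2.imwrite('pics/z3.png',np.hstack([c(im,310,150,120,90),c(s,250,115,120,90)]))"
```

```text
[ 0.5156 -0.3331  0.2182] [[ 0.0058  1.      0.0049]
 [ 1.     -0.0058 -0.0005]
 [-0.0005  0.0049 -1.    ]] [6.7269 0.411  0.6061]
```

View pics/z3.png

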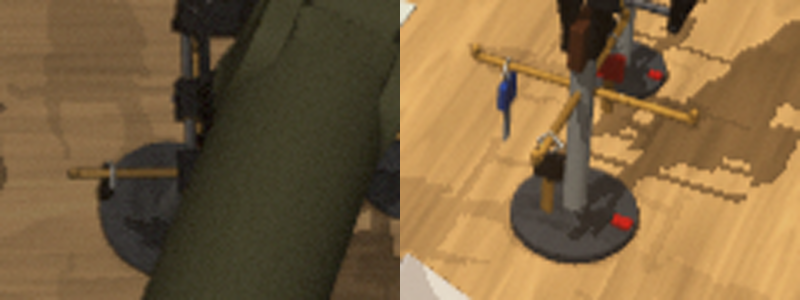

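The empty hook now points toward the red marker (side crop tip (693,118), marker (622,222)). Releasing and rising.

>>> {"op": "step_arm", "data": {"commands": [{"travel": [0, 0.003, 0], "turn": [0, 0, 0]}, {"travel": [0, 0.003, 0], "turn": [0, 0, 0]}, {"travel": [0, 0.003, 0], "turn": [0, 0, 0]}, {"travel": [0, 0.003, -0.02], "turn": [0, 0, 0]}, {"travel": [0, 0.003, -0.06], "turn": [0, 0, 0]}], "gripper": 0.5}}

```text
time: 4.2
position: [0.514, -0.3333, 0.2743]
tool_rot: [-2.226, -2.205, 0.003]
ft_force: [0.2, 0.6, 0.6]
grip_width: 0.471
grip_force: 0.0
```

```bash
python3 -c "
from h import *
print(onz('side',337.9,150.4,.168))
y=.844+np.pi/2
go([.4665,.307,.25],down(y));s=ctrl.get_state();print(s['joint_positions'],s['ft_force'])"
```

```text
[ 0.4113 -0.3278  0.168 ]
t 4.2 pos [ 0.514  -0.3333  0.2743] travel mm [639.6941 -53.4113  27.2449] turn deg [   0.0935   -0.5858 -138.9016]
[ 0.8716  0.2586 -0.4141  1.474   0.1035  1.4387  0.4458] [0.1778 0.5919 0.5566]
```

>>> {"op": "step_arm", "data": {"commands": [{"travel": [0.02, 0, -0.02], "turn": [0, 0, -8.5]}, {"travel": [0.06, 0, -0.02], "turn": [0, 0, -17]}, {"travel": [0.1, 0, -0.02], "turn": [0, 0, -25.5]}, {"travel": [0.14, 0, -0.02], "turn": [0, 0, -34]}, {"travel": [0.18, 0, -0.02], "turn": [0, 0, -42.5]}], "gripper": 0.7}}

```text
time: 4.7
position: [0.5175, -0.1526, 0.2975]
tool_rot: [-1.27, -2.873, 0.001]
ft_force: [0.5, 0.0, 0.4]
grip_width: 0.695
grip_force: 0.0
```

```bash
python3 -c "
from h import *
y=.844+np.pi/2
go([.4665,.307,.25],down(y))"
```

```text
t 4.7 pos [ 0.5175 -0.1526  0.2975] travel mm [374.2494 271.6094  47.2014] turn deg [ -0.0436  -0.0324 -96.0636]
```

>>> {"op": "step_arm", "data": {"commands": [{"travel": [0.035, 0.025, 0], "turn": [0, 0, -8.5]}, {"travel": [0.07, 0.05, 0], "turn": [0, 0, -17]}, {"travel": [0.105, 0.076, 0], "turn": [0, 0, -25.5]}, {"travel": [0.14, 0.102, 0], "turn": [0, 0, -34]}, {"travel": [0.175, 0.127, 0], "turn": [0, 0, -42.5]}]}}

```text
time: 5.2
position: [0.4949, 0.0625, 0.2976]
tool_rot: [0.143, 3.138, -0.002]
ft_force: [1.1, -0.1, -0.5]
grip_width: 0.696
grip_force: 0.0
```

```bash
python3 -c "
from h import *
y=.844+np.pi/2
go([.4665,.307,.20],down(y));print(ctrl.get_state()['joint_positions'])"
```

```text
t 5.2 pos [0.4949 0.0625 0.2976] travel mm [ 50.442  240.9844  97.2837] turn deg [ -0.0664  -0.0149 -53.5602]
[ 0.6209  0.0013 -0.7921  1.697   0.0021  1.4437  1.3085]
```

>>> {"op": "step_arm", "data": {"commands": [{"travel": [0.01, 0.045, 0], "turn": [0, 0, -8.5]}, {"travel": [0.02, 0.09, 0], "turn": [0, 0, -17]}, {"travel": [0.03, 0.135, 0], "turn": [0, 0, -25.5]}, {"travel": [0.04, 0.185, 0.02], "turn": [0, 0, -34]}, {"travel": [0.05, 0.23, 0.05], "turn": [0, 0, -42.5]}]}}

```text
time: 5.7
position: [0.4695, 0.289, 0.2538]
tool_rot: [-1.003, 2.973, -0.001]
ft_force: [0.8, 0.2, -1.3]
grip_width: 0.705
grip_force: 0.0
```

```bash
python3 -c "
from h import *
y=.844+np.pi/2
go([.4665,.307,.15],down(y));print(ctrl.get_state()['joint_positions'])"
```

```text
t 5.7 pos [0.4695 0.289  0.2538] travel mm [ -8.129   16.3438 103.787 ] turn deg [ -0.1384   0.204  -11.0646]
[ 0.3085  0.2164 -1.0298  1.6495  0.1909  1.3791  1.4747]
```

>>> {"op": "step_arm", "data": {"commands": [{"travel": [-0.006, 0.013, 0.03], "turn": [0, 0, -6]}, {"travel": [-0.007, 0.013, 0.06], "turn": [0, 0, -11]}, {"travel": [-0.007, 0.013, 0.06], "turn": [0, 0, -11]}, {"travel": [-0.007, 0.013, 0.06], "turn": [0, 0, -11]}]}}

```text
time: 6.1
position: [0.4669, 0.3008, 0.1929]
tool_rot: [1.272, -2.871, 0.0]
ft_force: [0.2, 0.3, 0.1]
grip_width: 0.698
grip_force: 0.0
```

```bash
python3 -c "
from h import *
y=.844+np.pi/2
go([.4665,.307,.081],down(y))
snap('side','s3')
snap('top','t3');im=cv2.imread('pics/t3.png');s=cv2.imread('pics/s3.png')
c=lambda i,x,y,w,h:cv2.resize(i[y:y+h,x:x+w],(400,300),interpolation=cv2.INTER_CUBIC)
cv2.imwrite('pics/z4.png',np.hstack([c(im,85,180,120,90),c(s,150,320,120,90)]))"
```

```text
t 6.1 pos [0.4669 0.3008 0.1929] travel mm [ -4.406    4.4355 111.8766] turn deg [ 0.0114 -0.0558 -0.5559]
```

View pics/z4.png

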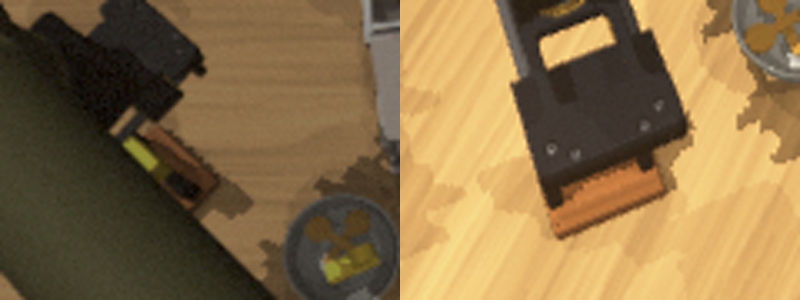

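The open fingers are above the block, with the yellow fin at top crop (140,152) between them and the bowl well clear. Descending to grasp.

>>> {"op": "step_arm", "data": {"commands": [{"travel": [-0.004, 0.004, 0.03], "turn": [0, 0, 0]}, {"travel": [-0.004, 0.004, 0.06], "turn": [0, 0, 0]}, {"travel": [-0.004, 0.004, 0.09], "turn": [0, 0, 0]}, {"travel": [-0.004, 0.004, 0.112], "turn": [0, 0, 0]}, {"travel": [-0.004, 0.004, 0.112], "turn": [0, 0, 0]}]}}

```text
time: 6.7
position: [0.4661, 0.3055, 0.0795]
tool_rot: [1.272, -2.869, 0.002]
ft_force: [-0.3, -0.5, 0.2]
grip_width: 0.698
grip_force: 0.0
```

>>> {"op": "step_arm", "data": {"commands": [{"travel": [0, 0, 0], "turn": [0, 0, 0]}, {"travel": [0, 0, 0], "turn": [0, 0, 0]}, {"travel": [0, 0, 0], "turn": [0, 0, 0]}, {"travel": [0, 0, 0], "turn": [0, 0, 0]}, {"travel": [0, 0, 0], "turn": [0, 0, 0]}], "gripper": 0, "force": 40}}

```text
time: 7.2
position: [0.4667, 0.3073, 0.0812]
tool_rot: [-1.276, 2.87, -0.0]
ft_force: [-0.5, -1.2, -0.8]
grip_width: 0.335
grip_force: 0.0
```

>>> {"op": "step_arm", "data": {"commands": [{"travel": [0, 0, 0], "turn": [0, 0, 0]}, {"travel": [0, 0, 0], "turn": [0, 0, 0]}, {"travel": [0, 0, 0], "turn": [0, 0, 0]}, {"travel": [0, 0, 0], "turn": [0, 0, 0]}, {"travel": [0, 0, 0], "turn": [0, 0, 0]}]}}

```text
time: 7.7
position: [0.4663, 0.307, 0.0805]
tool_rot: [1.277, -2.87, 0.0]
ft_force: [-0.1, -0.2, 0.2]
grip_width: 0.156
grip_force: 39.9
```

```bash
python3 -c "
from h import *
snap('side','s4');s=cv2.imread('pics/s4.png');snap('top','t4');im=cv2.imread('pics/t4.png')
print(ctrl.get_state()['joint_positions'])
c=lambda i,x,y,w,h:cv2.resize(i[y:y+h,x:x+w],(400,300),interpolation=cv2.INTER_CUBIC)
cv2.imwrite('pics/z5.png',np.hstack([c(im,105,200,60,45),c(s,170,340,80,60)]))"
```

```text
[ 0.184   0.4274 -0.9703  1.8313  0.3955  1.0924  1.4761]
```

View pics/z5.png

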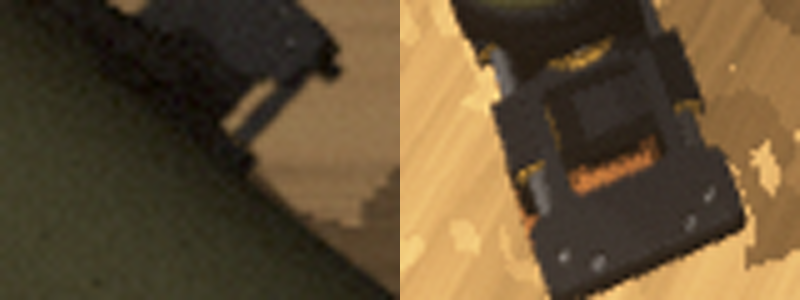

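Grasp closed at 13.6 mm, which matches the fin thickness. Next I'll work out the approach to the panel.

```bash
cat >> h.py <<'E'
mid=np.array([.532,-.0085,.098]); psi=.089
ex=np.array([np.cos(psi)*np.cos(.6),np.sin(psi)*np.cos(.6),np.sin(.6)])
ez=np.array([-np.cos(psi)*np.sin(.6),-np.sin(psi)*np.sin(.6),np.cos(.6)]); ey=np.cross(ez,ex)
RP=Ro.from_matrix(np.stack([-ex,ey,-ez],1)); H=.0805
def pan(y,z,x=0): return mid+x*ex+y*ey+(H+z)*ez
def rel():
    s=ctrl.get_state(); d=s['position']-mid; R=Ro.from_rotvec(s['tool_rot'])
    print('t',s['time'],'panel x,y,z',d@ex*1e3,d@ey*1e3,(d@ez-H)*1e3,'rot err deg',np.degrees((R.inv()*RP).as_rotvec()),'F panel',[s['ft_force']@e for e in(ex,ey,ez)],s['joint_positions'],s['grip_force'])
E
python3 -c "
from h import *
print(pan(-.101,.1),pan(-.101,0)); go(pan(-.101,.1),RP)"
```

```text
[ 0.4395 -0.1182  0.247 ] [ 0.4957 -0.1131  0.1644]
t 7.8 pos [0.4663 0.307  0.0805] travel mm [ 333.8184 -264.7977 -166.3153] turn deg [ 12.8401 -32.7601  41.5431]
```

>>> {"op": "step_arm", "data": {"commands": [{"travel": [0, 0, -0.03], "turn": [0, 0, 0]}, {"travel": [0, 0, -0.08], "turn": [0, 0, 0]}, {"travel": [0, 0, -0.13], "turn": [0, 0, 6]}, {"travel": [0.01, -0.01, -0.18], "turn": [0, 0, 14]}, {"travel": [0.03, -0.03, -0.21], "turn": [0, 0, 22]}]}}

```text
time: 8.3
position: [0.4679, 0.268, 0.2942]
tool_rot: [-0.705, 3.058, 0.004]
ft_force: [1.0, -0.1, -1.6]
grip_width: 0.157
grip_force: 39.9
```

```bash
python3 -c "
from h import *
go(pan(-.101,.13),RP);rel()"
```

```text
t 8.3 pos [0.4679 0.268  0.2942] travel mm [ 210.5346 -328.7318   20.9701] turn deg [  6.405  -33.7679  20.1802]
t 8.3 panel x,y,z 78.39423933079547 281.0842779508537 103.63447465618019 rot err deg [  6.405  -33.7679  20.1802] F panel [np.float64(-0.14254858412085286), np.float64(-0.18935579376060546), np.float64(-1.8841177373648048)] [ 0.3529  0.1472 -1.0062  1.6137  0.1242  1.445   1.3605] 39.9233488063328
```

>>> {"op": "step_arm", "data": {"commands": [{"travel": [0.024, -0.037, 0], "turn": [0.7, -3.7, 2.2]}, {"travel": [0.048, -0.074, 0], "turn": [1.4, -7.4, 4.4]}, {"travel": [0.072, -0.111, 0], "turn": [2.1, -11.1, 6.6]}, {"travel": [0.096, -0.148, 0], "turn": [2.8, -14.8, 8.8]}, {"travel": [0.12, -0.185, 0], "turn": [3.5, -18.5, 11]}]}}

```text
time: 8.8
position: [0.4528, 0.1032, 0.2959]
tool_rot: [-0.431, 2.862, -0.001]
ft_force: [-0.5, 1.2, -0.2]
grip_width: 0.157
grip_force: 40.0
```

```bash
python3 -c "
from h import *
go(pan(-.101,.10),RP);rel()"
```

```text
t 8.8 pos [0.4528 0.1032 0.2959] travel mm [  88.4205 -206.0462   36.2234] turn deg [  2.906  -20.0516  11.6459]
t 8.8 panel x,y,z 54.86595766748873 118.32301808525806 121.73651960216782 rot err deg [  2.906  -20.0516  11.6459] F panel [np.float64(-0.42996995771141827), np.float64(1.2337226413166829), np.float64(0.02452476056792011)] [ 0.2372 -0.2998 -0.4339  1.9584 -0.1205  1.2099  1.7031] 39.95289992541075
```

```bash
python3 -c "
from h import *
print(pan(-.101,.07,.04));go(pan(-.101,.07,.04),RP)"
```

```text
[ 0.4892 -0.1137  0.2448]
t 8.8 pos [0.4528 0.1032 0.2959] travel mm [  41.5933 -216.1349   50.5564] turn deg [  2.906  -20.0516  11.6459]
```

>>> {"op": "step_arm", "data": {"commands": [{"travel": [0.002, -0.036, 0.015], "turn": [0.4, -2, 1.5]}, {"travel": [0.012, -0.072, 0.02], "turn": [0.9, -5, 3.4]}, {"travel": [0.02, -0.108, 0.025], "turn": [1.3, -9, 5]}, {"travel": [0.03, -0.144, 0.035], "turn": [1.8, -12, 7]}, {"travel": [0.035, -0.18, 0.042], "turn": [2.2, -15, 9]}]}}

```text
time: 9.3
position: [0.5065, -0.036, 0.2306]
tool_rot: [-0.226, 2.671, 0.055]
ft_force: [1.2, 0.9, -2.8]
grip_width: 0.157
grip_force: 40.0
```

```bash
python3 -c "
from h import *
go(pan(-.101,.05,.0),RP);rel()"
```

```text
t 9.3 pos [ 0.5065 -0.036   0.2306] travel mm [ 57.4233 -72.0383  -0.9631] turn deg [ 2.4081 -7.8726  3.9154]
t 9.3 panel x,y,z 51.92090874412217 -25.084266787583335 44.6246186871281 rot err deg [ 2.4081 -7.8726  3.9154] F panel [np.float64(-0.5382913062504227), np.float64(0.7954500508066158), np.float64(-2.983664475746192)] [ 0.5943 -0.3014 -0.4053  2.1466 -0.3614  0.8613  2.0987] 39.957071060780436
```

q2 is at its lower limit, so before going on I'll fit a simple kinematic model to the recorded states and check what is reachable.

```bash
cat > kin.py <<'E'
from h import *
from scipy.optimize import least_squares
import itertools
D=[([1.2261,.3217,-.0701,1.4515,.0226,1.3708,-.0569],[.2281,-.6082,.2356],[-3.0895,-.5604,.0006]),
([.9398,.2519,-.489,1.4391,.1177,1.4807,1.0374],[.5104,-.3366,.2999],[-1.487,-2.766,0]),
([.8716,.2586,-.4141,1.474,.1035,1.4387,.4458],[.514,-.3333,.2743],[-2.226,-2.205,.003]),
([.6209,.0013,-.7921,1.697,.0021,1.4437,1.3085],[.4949,.0625,.2976],[.143,3.138,-.002]),
([.3085,.2164,-1.0298,1.6495,.1909,1.3791,1.4747],[.4695,.289,.2538],[-1.003,2.973,-.001]),
([.184,.4274,-.9703,1.8313,.3955,1.0924,1.4761],[.4663,.307,.0805],[1.277,-2.87,0]),
([.3529,.1472,-1.0062,1.6137,.1242,1.445,1.3605],[.4679,.268,.2942],[-.705,3.058,.004]),
([.2372,-.2998,-.4339,1.9584,-.1205,1.2099,1.7031],[.4528,.1032,.2959],[-.431,2.862,-.001]),
([.5943,-.3014,-.4053,2.1466,-.3614,.8613,2.0987],[.5065,-.036,.2306],[-.226,2.671,.055])]
def fk(q,p,s):
    h,L1,a,b,L2,L3,c,off=p
    R=Ro.from_euler('z',s[0]*q[0]); x=np.array([0,0,h])
    R=R*Ro.from_euler('y',q[1]); x=x+R.apply([a,0,L1])
    R=R*Ro.from_euler('z',s[1]*q[2])*Ro.from_euler('y',q[3]); x=x+R.apply([b,0,L2])
    R=R*Ro.from_euler('z',s[2]*q[4])*Ro.from_euler('y',q[5]); x=x+R.apply([c,0,L3])
    return x,R*Ro.from_euler('z',s[3]*q[6]+off)
def res(p,s):
    o=[]
    for q,x,r in D:
        X,R=fk(q,p,s); o+=list(X-x)+list(.3*(R.inv()*Ro.from_rotvec(r)).as_rotvec())
    return np.array(o)
def fit():
    best=None
    for s in itertools.product([-1,1],repeat=4):
        for off in(-1.57,1.57):
            f=least_squares(res,[.35,.4,0,0,.4,.25,0,off],args=(s,),loss='soft_l1',f_scale=.02)
            if best is None or f.cost<best[0]: best=(f.cost,s,f.x)
    return best
lo=np.array([-2.86,-.3,-1.38,.06,-1.56,.09,-2.69]);hi=np.array([2.86,2.09,1.24,2.45,4.7,2.05,2.69])
def ik(P,R,p,s,seeds):
    B=None
    for q0 in seeds:
        f=least_squares(lambda q:np.r_[fk(q,p,s)[0]-P,.3*(fk(q,p,s)[1].inv()*R).as_rotvec()],np.clip(q0,lo+.02,hi-.02),bounds=(lo+.01,hi-.01))
        if B is None or f.cost<B.cost:B=f
    return B
E
python3 - <<'E'
from kin import *
c,s,p=fit(); print(c,s,p); print(np.abs(res(p,s)).reshape(9,6).max(1))
rng=np.random.default_rng(0); S=[D[-1][0]]+[np.array([.3,-.1,0,2,0,.8,1.7])+rng.normal(0,.5,7) for _ in range(25)]
for y in(-.101,0,.095):
  for z,x,tl in((-.005,0,0),(-.005,.02,0),(-.005,0,.15),(.05,0,0),(.05,.03,0)):
    f=ik(pan(y,z,x),RP*Ro.from_euler('y',tl),p,s,S); print(y,z,x,tl,'resid',np.sqrt(2*f.cost),f.x)
E
```

```text
0.0006149262278295095 (-1, -1, -1, -1) [ 0.2151  0.4322  0.0335 -0.0117  0.505   0.2934  0.0215  1.5707]
[0.0205 0.0111 0.0129 0.0068 0.0048 0.0024 0.0051 0.0106 0.0054]
-0.101 -0.005 0 0 resid 1.0158071096736125e-11 [-0.1315 -0.2723  0.503   2.3075 -0.2596  0.5489  2.2371]
-0.101 -0.005 0.02 0 resid 3.360586115984753e-10 [-0.3641 -0.2708  0.7012  2.2532 -0.1488  0.5556  2.1321]
-0.101 -0.005 0 0.15 resid 2.832970844056883e-10 [ 1.1439 -0.2286 -0.7888  2.1963 -0.5132  0.749   2.3114]
-0.101 0.05 0 0 resid 0.024124006791913868 [ 0.441  -0.29    0.0008  2.2601 -0.4626  0.7399  2.3885]
-0.101 0.05 0.03 0 resid 0.01246065031045577 [ 0.3966 -0.29    0.0007  2.2185 -0.4146  0.7371  2.3037]
0 -0.005 0 0 resid 0.013595243375408994 [ 0.0986 -0.29    0.0007  2.3507 -0.2215  0.5219  1.922 ]
0 -0.005 0.02 0 resid 0.005204836794522086 [ 0.086  -0.29    0.0006  2.3221 -0.1975  0.5339  1.8877]
0 -0.005 0 0.15 resid 4.87159415962732e-12 [-0.1684 -0.2625  0.2287  2.274  -0.0133  0.6784  1.7343]
0 0.05 0 0 resid 0.05266173157402077 [ 0.1289 -0.29    0.0004  2.254  -0.2167  0.7006  1.9317]
0 0.05 0.03 0 resid 0.03877544437596067 [ 0.1046 -0.29    0.0004  2.2124 -0.1832  0.7108  1.8795]
0.095 -0.005 0 0 resid 0.015647789224844846 [-0.2225 -0.29   -0.0005  2.3505  0.1601  0.5162  1.3184]
0.095 -0.005 0.02 0 resid 0.0071374674605742035 [-0.2133 -0.29   -0.0004  2.322   0.1421  0.5295  1.3439]
0.095 -0.005 0 0.15 resid 4.581046361796259e-12 [-0.0253 -0.2661 -0.1687  2.2794  0.0052  0.677   1.4582]
0.095 0.05 0 0 resid 0.05500570583007845 [-0.2446 -0.29   -0.0003  2.2526  0.1569  0.6954  1.311 ]
0.095 0.05 0.03 0 resid 0.04088113097677256 [-0.2267 -0.29   -0.0003  2.2114  0.1317  0.7074  1.3499]
```

```bash
python3 -c "
from h import *
go(pan(-.101,.05,.045),RP);go(pan(-.101,.02,.0),RP)"
```

```text
t 9.3 pos [ 0.5065 -0.036   0.2306] travel mm [ 12.952  -74.9708  -7.1847] turn deg [ 2.4081 -7.8726  3.9154]
t 9.3 pos [ 0.5065 -0.036   0.2306] travel mm [ 53.3616 -73.4344  28.7278] turn deg [ 2.4081 -7.8726  3.9154]
```

>>> {"op": "step_arm", "data": {"commands": [{"travel": [0, -0.02, 0], "turn": [0.5, 0, 1]}, {"travel": [0, -0.04, 0], "turn": [1, 0, 2]}, {"travel": [0, -0.06, 0], "turn": [1.5, 0, 3]}, {"travel": [0, -0.075, 0], "turn": [2, 0, 3.9]}, {"travel": [0, -0.075, 0], "turn": [2.4, 0, 3.9]}]}}

```text
time: 9.8
position: [0.5183, -0.1146, 0.2306]
tool_rot: [-0.111, 2.68, 0.017]
ft_force: [0.7, 0.7, -1.6]
grip_width: 0.159
grip_force: 40.0
```

```bash
python3 -c "
from h import *
go(pan(-.101,.015,.0),RP);rel()"
```

```text
t 9.8 pos [ 0.5183 -0.1146  0.2306] travel mm [51.522   3.5403 34.4712] turn deg [-0.5279 -8.0468 -0.2165]
t 9.8 panel x,y,z 55.829147309255696 -104.4599831989903 41.95266149524282 rot err deg [-0.5279 -8.0468 -0.2165] F panel [np.float64(-0.22712776990711317), np.float64(0.6625228435255361), np.float64(-1.7263407927288796)] [ 0.6517 -0.2293 -0.3345  2.1003 -0.3209  0.8492  2.1254] 39.95351241203025
```

>>> {"op": "step_arm", "data": {"commands": [{"travel": [0.012, 0.001, 0.009], "turn": [-0.1, -1, 0]}, {"travel": [0.024, 0.002, 0.017], "turn": [-0.2, -2.5, 0]}, {"travel": [0.036, 0.003, 0.025], "turn": [-0.3, -4, 0]}, {"travel": [0.048, 0.003, 0.032], "turn": [-0.5, -6, 0]}, {"travel": [0.0515, 0.0035, 0.0345], "turn": [-0.5, -8, -0.2]}]}}

```text
time: 10.3
position: [0.4886, -0.1124, 0.1728]
tool_rot: [-0.118, 2.544, 0.04]
ft_force: [0.2, -0.1, -1.3]
grip_width: 0.158
grip_force: 40.0
```

```bash
python3 -c "
from h import *
go(pan(-.101,.005,.0),RP);rel()"
```

```text
t 10.3 pos [ 0.4886 -0.1124  0.1728] travel mm [-1.0945 -1.3741  5.8227] turn deg [ 0.2605 -0.2518  0.152 ]
t 10.3 panel x,y,z -1.0724913108294147 -99.6552743428358 10.833628408112347 rot err deg [ 0.2605 -0.2518  0.152 ] F panel [np.float64(-0.6092982582907166), np.float64(-0.0646552347243507), np.float64(-1.1662469475560058)] [ 0.537  -0.3017 -0.1676  2.3343 -0.5329  0.6238  2.3879] 39.95538886170834
```

>>> {"op": "step_arm", "data": {"commands": [{"travel": [-0.005, -0.001, 0.003], "turn": [0, 0.5, 0]}, {"travel": [-0.01, -0.001, 0.006], "turn": [0, 1, 0]}, {"travel": [-0.015, -0.001, 0.009], "turn": [0, 1, 0]}, {"travel": [-0.015, -0.001, 0.012], "turn": [0, 1, 0]}, {"travel": [-0.015, -0.001, 0.012], "turn": [0, 1, 0]}]}}

```text
time: 10.8
position: [0.51, -0.1137, 0.1736]
tool_rot: [-0.116, 2.559, 0.036]
ft_force: [0.5, -0.0, 1.4]
grip_width: 0.157
grip_force: 40.0
```

```bash
python3 -c "
from h import *
rel()"
```

```text
t 10.8 panel x,y,z 16.85020620365703 -102.81817988546551 -0.42637136736363435 rot err deg [ 0.1    -1.117   0.0659] F panel [np.float64(1.2494576451173764), np.float64(-0.052295787682907005), np.float64(0.8659929780278102)] [ 0.5471 -0.2453 -0.2036  2.2843 -0.497   0.6152  2.3367] 39.953849469311535
```

>>> {"op": "step_arm", "data": {"commands": [{"travel": [0, 0, 0.002], "turn": [0, 0, 0]}, {"travel": [0, 0, 0.0035], "turn": [0, 0, 0]}, {"travel": [0, 0, 0.005], "turn": [0, 0, 0]}, {"travel": [0, 0, 0.005], "turn": [0, 0, 0]}, {"travel": [0, 0, 0.005], "turn": [0, 0, 0]}]}}

```text
time: 11.3
position: [0.512, -0.1137, 0.1694]
tool_rot: [-0.115, 2.559, 0.035]
ft_force: [0.0, 1.2, 3.4]
grip_width: 0.154
grip_force: 40.0
```

```bash
python3 -c "
from h import *
rel()"
```

```text
t 11.3 panel x,y,z 16.143434936214703 -103.01020189864688 -5.087500301159508 rot err deg [ 0.0732 -1.1052  0.0298] F panel [np.float64(2.064785162169789), np.float64(1.241330673446023), np.float64(2.7658524106157354)] [ 0.5443 -0.2351 -0.2045  2.2861 -0.4993  0.6024  2.3386] 39.9533132230863
```

>>> {"op": "step_arm", "data": {"commands": [{"travel": [0, 0.008, 0], "turn": [0, 0, 0]}, {"travel": [0, 0.018, 0], "turn": [0, 0, 0]}, {"travel": [0, 0.028, 0], "turn": [0, 0, 0]}, {"travel": [0, 0.038, 0], "turn": [0, 0, 0]}, {"travel": [0, 0.048, 0], "turn": [0, 0, 0]}]}}

```text
time: 11.8
position: [0.5067, -0.0651, 0.1684]
tool_rot: [-0.115, 2.56, 0.035]
ft_force: [-2.8, -3.7, 3.6]
grip_width: 0.156
grip_force: 40.0
```

```bash
python3 -c "
from h import *
rel()"
```

```text
t 11.8 panel x,y,z 14.836449511065075 -54.10081327342507 -5.310533173142562 rot err deg [ 0.0756 -1.2058  0.0396] F panel [np.float64(-0.565615600486239), np.float64(-3.481406897423583), np.float64(4.763725362430518)] [ 0.5205 -0.2891 -0.2981  2.3217 -0.4607  0.5822  2.1924] 40.0138274487108
```

>>> {"op": "step_arm", "data": {"commands": [{"travel": [-0.001, 0.01, 0], "turn": [0, 0.4, 0]}, {"travel": [-0.002, 0.02, 0], "turn": [0, 0.8, 0]}, {"travel": [-0.003, 0.03, 0], "turn": [0, 1.2, 0]}, {"travel": [-0.003, 0.04, 0], "turn": [0, 1.6, 0]}, {"travel": [-0.003, 0.05, 0], "turn": [0, 2, 0]}]}}

```text
time: 12.3
position: [0.5046, -0.0151, 0.1703]
tool_rot: [-0.117, 2.596, 0.033]
ft_force: [-2.3, -3.1, 3.8]
grip_width: 0.155
grip_force: 40.0
```

```bash
python3 -c "
from h import *
rel()"
```

```text
t 12.3 panel x,y,z 17.82417150012256 -4.102378503883674 -5.1341698267402816 rot err deg [ 0.0684 -3.2208  0.0574] F panel [np.float64(0.004689227162701912), np.float64(-2.9008809969917206), np.float64(4.594958581513017)] [ 0.3249 -0.3013 -0.2646  2.3137 -0.2716  0.5939  1.8963] 39.98591473326087
```

>>> {"op": "step_arm", "data": {"commands": [{"travel": [-0.001, 0.01, 0], "turn": [0, 0.4, 0]}, {"travel": [-0.002, 0.02, 0], "turn": [0, 0.8, 0]}, {"travel": [-0.002, 0.03, 0], "turn": [0, 1.2, 0]}, {"travel": [-0.002, 0.04, 0], "turn": [0, 1.2, 0]}, {"travel": [-0.002, 0.05, 0], "turn": [0, 1.2, 0]}]}}

```text
time: 12.8
position: [0.5014, 0.0342, 0.171]
tool_rot: [-0.118, 2.617, 0.031]
ft_force: [-2.4, -12.9, 3.3]
grip_width: 0.157
grip_force: 40.5
```

```bash
python3 -c "
from h import *
rel()"
```

```text
t 12.8 panel x,y,z 19.153081299368523 45.261924040956515 -5.192316381231354 rot err deg [ 0.0129 -4.478   0.0746] F panel [np.float64(-1.096331315936987), np.float64(-12.667161585288419), np.float64(4.690566258005022)] [ 0.1783 -0.3012 -0.2706  2.3033 -0.1279  0.6096  1.6447] 40.52409442138355
```

>>> {"op": "step_arm", "data": {"commands": [{"travel": [0, 0, 0], "turn": [0, 0, 0]}]}}

```text
time: 12.9
position: [0.5013, 0.0336, 0.1708]
tool_rot: [-0.12, 2.617, 0.03]
ft_force: [-3.0, -8.6, 3.4]
grip_width: 0.16
grip_force: 40.2
```

```bash
python3 -c "
from h import *
rel();print(ctrl.get_state()['torque'])
snap('top','t6');snap('side','s6');im=cv2.imread('pics/t6.png');s=cv2.imread('pics/s6.png')
c=lambda i,x,y,w,h:cv2.resize(i[y:y+h,x:x+w],(400,300),interpolation=cv2.INTER_CUBIC)
cv2.imwrite('pics/z6.png',np.clip(1.4*np.hstack([c(im,190,155,112,84),c(s,190,190,112,84)]),0,255).astype(np.uint8))"
```

```text
t 12.9 panel x,y,z 18.920563320394766 44.68776997084748 -5.248942427127313 rot err deg [-0.0206 -4.4867  0.1432] F panel [np.float64(-1.1841713434210386), np.float64(-8.304677098702635), np.float64(4.985363054529361)] [ 0.1772 -0.3012 -0.2688  2.3037 -0.1267  0.6095  1.6457] 40.15234658145346
[-1.9225  0.3224 -1.3645]
```

View pics/z6.png

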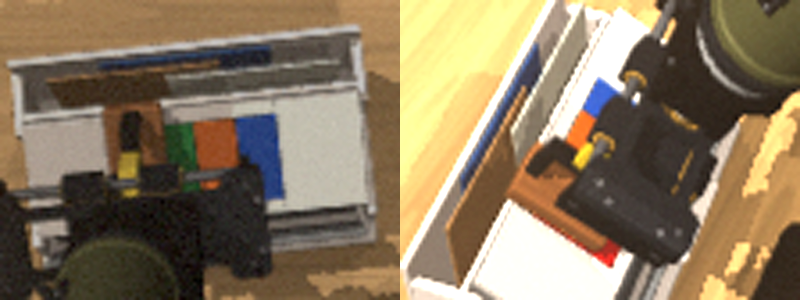

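Crop: the foot's upslope end (top crop (133,105)) overhangs the panel's upper edge and catches at the card in the rear slot. The fin sits upslope of the gripper. I'll measure the offset of the block.

```bash
python3 -c "
from h import *
def onp(n,u,v,z):
    o,d=ray(n,u,v); k=(z-(o-mid)@ez)/(d@ez); w=o+k*d-mid; return np.array([w@ex,w@ey])*1e3
T=lambda x,y:(190+x*.28,155+y*.28)
S=lambda x,y:(190+(x-400)*.28,190+y*.28)
print('foot upslope top edge L/R',onp('top',*T(106,108),.012),onp('top',*T(162,106),.012))
print('side: upslope top corner(blue side?),(510,190),(605,248)',onp('side',*S(508,190),.012),onp('side',*S(606,245),.012),onp('side',*S(527,165),.012))
print('fin upslope top end',onp('top',*T(128,152),.09), 'bar end',onp('top',*T(130,112),.05))
print('panel upper edge L/R',onp('top',*T(25,118),-.005),onp('top',*T(360,93),-.005))
"
```

```text
foot upslope top edge L/R [57.9402 60.7727] [54.9878 19.5841]
side: upslope top corner(blue side?),(510,190),(605,248) [57.5245 70.0591] [-20.8132  62.5178] [53.9738 45.647 ]
fin upslope top end [51.9854 42.1695] bar end [66.7771 40.3575]
panel upper edge L/R [ 50.4943 123.526 ] [  42.8719 -128.4839]
```

The block is centred under the tool at x ≈ +18 mm, so its upslope end (about 57 mm) overhangs the 46 mm panel edge and snags. I'll shift it downslope while still pressing, with a touch less tilt.

>>> {"op": "step_arm", "data": {"commands": [{"travel": [0.002, -0.002, 0], "turn": [0, 0.5, 0]}, {"travel": [0.004, -0.003, 0], "turn": [0, 1, 0]}, {"travel": [0.007, -0.003, 0], "turn": [0, 1.5, 0]}, {"travel": [0.01, -0.003, -0.0005], "turn": [0, 2, 0]}, {"travel": [0.012, -0.003, -0.001], "turn": [0, 2, 0]}]}}

```text
time: 13.5
position: [0.4934, 0.0312, 0.1685]
tool_rot: [-0.12, 2.646, 0.031]
ft_force: [0.5, -2.0, 5.5]
grip_width: 0.157
grip_force: 40.0
```

```bash
python3 -c "
from h import *
rel();print(ctrl.get_state()['torque'])"
```

```text
t 13.5 panel x,y,z 10.952476422982091 43.017987596574955 -2.615355986172241 rot err deg [ 0.0947 -6.0991  0.0866] F panel [np.float64(3.351722934283397), np.float64(-2.0348018842198137), np.float64(4.388989228454644)] [ 0.1392 -0.3012 -0.2298  2.3004 -0.1087  0.6431  1.6349] 39.99260136857629
[-0.1343 -0.661  -0.1911]
```

>>> {"op": "step_arm", "data": {"commands": [{"travel": [0, 0.006, 0], "turn": [0, 0, 0]}, {"travel": [0, 0.013, 0], "turn": [0, 0, 0]}, {"travel": [0, 0.02, 0], "turn": [0, 0, 0]}]}}

```text
time: 13.8
position: [0.4889, 0.0486, 0.1657]
tool_rot: [-0.116, 2.653, 0.029]
ft_force: [-4.3, -2.7, 3.0]
grip_width: 0.16
grip_force: 40.0
```

```bash
python3 -c "
from h import *
rel();print(ctrl.get_state()['torque'])"
```

```text
t 13.8 panel x,y,z 7.021776614960291 60.66383951596437 -3.221416352297668 rot err deg [-0.0472 -6.506  -0.064 ] F panel [np.float64(-2.008123388341585), np.float64(-2.2627033501736644), np.float64(5.047061762669167)] [ 0.0654 -0.3014 -0.2154  2.3045 -0.0519  0.6466  1.5358] 40.00866835936904
[-0.5058  0.776  -0.4567]
```

>>> {"op": "step_arm", "data": {"commands": [{"travel": [0, 0.008, 0], "turn": [0, 0, 0]}, {"travel": [0, 0.016, -0.0005], "turn": [0, 0, 0]}, {"travel": [0, 0.024, -0.0005], "turn": [0, 0, 0]}, {"travel": [0, 0.032, -0.0005], "turn": [0, 0, 0]}]}}

```text
time: 14.2
position: [0.4854, 0.0825, 0.1659]
tool_rot: [-0.12, 2.653, 0.03]
ft_force: [-3.6, -2.9, 2.5]
grip_width: 0.155
grip_force: 40.0
```

```bash
python3 -c "
from h import *
rel();print(ctrl.get_state()['torque'])
snap('top','t7');snap('side','s7');im=cv2.imread('pics/t7.png');s=cv2.imread('pics/s7.png')
c=lambda i,x,y,w,h:cv2.resize(i[y:y+h,x:x+w],(400,300),interpolation=cv2.INTER_CUBIC)
cv2.imwrite('pics/z7.png',np.clip(1.4*np.hstack([c(im,190,155,112,84),c(s,190,190,112,84)]),0,255).astype(np.uint8))"
```

```text
t 14.2 panel x,y,z 6.748968567834063 94.79849479204411 -2.844703545421434 rot err deg [ 0.0748 -6.5384  0.076 ] F panel [np.float64(-1.7999412143553366), np.float64(-2.537504992261159), np.float64(4.211323272975301)] [ 0.0343 -0.2982 -0.2761  2.2986 -0.0108  0.6497  1.4186] 40.03390518017113
[-0.7474  0.6268 -0.5801]
```

View pics/z7.png

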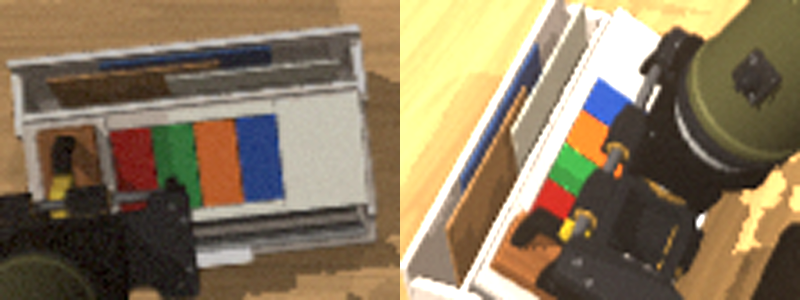

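All flaps look flush and the foot sits on the far border (side crop (520,250)). I'll hold briefly, then lift off.

>>> {"op": "step_arm", "data": {"commands": [{"travel": [0, 0.001, 0], "turn": [0, 0, 0]}, {"travel": [0, 0.001, 0], "turn": [0, 0, 0]}]}}

```text
time: 14.5
position: [0.4857, 0.0835, 0.166]
tool_rot: [-0.12, 2.653, 0.032]
ft_force: [-5.4, 0.1, 2.5]
grip_width: 0.158
grip_force: 40.0
```

```bash
python3 -c "
from h import *
rel();p=ctrl.get_state()['position'];print(p)
go(p+[.0,.0,.13],down(1.2)); go(p+[.0,.0,.13],down(0))"
```

```text
t 14.5 panel x,y,z 7.103180959421339 95.77071237051088 -3.0029200391974986 rot err deg [ 0.1372 -6.5225  0.0543] F panel [np.float64(-3.0333230672674296), np.float64(0.533543825129972), np.float64(5.105721232965555)] [ 0.0344 -0.2973 -0.2777  2.2979 -0.0117  0.6491  1.4176] 39.992173947393894
[0.4857 0.0835 0.166 ]
t 14.5 pos [0.4857 0.0835 0.166 ] travel mm [ -60.7407    0.2027 -114.937 ] turn deg [ 6.5173 27.3337 25.913 ]
t 14.5 pos [0.4857 0.0835 0.166 ] travel mm [ -60.7407    0.2027 -114.937 ] turn deg [23.1636 21.012  93.1234]
```

>>> {"op": "step_arm", "data": {"commands": [{"travel": [-0.009, 0, -0.018], "turn": [0, 0, 0]}, {"travel": [-0.025, 0, -0.048], "turn": [0, 4, 0]}, {"travel": [-0.041, 0, -0.078], "turn": [0, 11, 0]}, {"travel": [-0.055, 0, -0.103], "turn": [0, 18, 4]}, {"travel": [-0.061, 0, -0.115], "turn": [2, 25, 8]}]}}

```text
time: 15.0
position: [0.4884, 0.0829, 0.3008]
tool_rot: [0.087, 3.087, 0.008]
ft_force: [0.5, 0.2, -1.7]
grip_width: 0.16
grip_force: 40.0
```

```bash
python3 -c "
from h import *
go([.50,-.05,.30],down(.9));go([.40,-.332,.30],down(0));rel()"
```

```text
t 15.0 pos [0.4884 0.0829 0.3008] travel mm [ -18.9998 -132.0513    0.9614] turn deg [ 1.2811  2.8136 35.2124]
t 15.0 pos [0.4884 0.0829 0.3008] travel mm [  64.8724 -419.193    -5.2916] turn deg [ 2.5798  2.1445 86.7649]
t 15.0 panel x,y,z 85.3585125260242 94.92053806522622 106.81807342797529 rot err deg [ -2.3469 -31.2743  -8.0811] F panel [np.float64(-0.5166983957213), np.float64(0.15610989478688722), np.float64(-1.7381184166821007)] [-0.0816 -0.0673 -0.1385  1.7573 -0.001   1.3985  1.2949] 39.98962791636586
```

>>> {"op": "step_arm", "data": {"commands": [{"travel": [-0.004, -0.03, 0], "turn": [0.3, 0.6, 8.5]}, {"travel": [-0.008, -0.065, 0], "turn": [0.6, 1.2, 17]}, {"travel": [-0.012, -0.1, 0], "turn": [0.9, 2, 25]}, {"travel": [-0.012, -0.135, 0], "turn": [1.2, 2.8, 33]}, {"travel": [-0.01, -0.17, 0], "turn": [1.4, 2.8, 41]}]}}

```text
time: 15.5
position: [0.4884, -0.0885, 0.2957]
tool_rot: [-1.184, -2.907, 0.002]
ft_force: [0.8, 0.7, -1.5]
grip_width: 0.156
grip_force: 40.0
```

```bash
python3 -c "
from h import *
go([.39,-.332,.28],down(0))"
```

```text
t 15.5 pos [ 0.4884 -0.0885  0.2957] travel mm [ -99.7286 -242.9364   15.9922] turn deg [-0.1404 -0.0557 45.6902]
```

>>> {"op": "step_arm", "data": {"commands": [{"travel": [-0.018, -0.045, 0], "turn": [0, 0, 8.5]}, {"travel": [-0.036, -0.09, 0], "turn": [0, 0, 17]}, {"travel": [-0.054, -0.135, 0], "turn": [0, 0, 25.5]}, {"travel": [-0.072, -0.18, 0], "turn": [0, 0, 34]}, {"travel": [-0.09, -0.22, 0], "turn": [0, 0, 42.5]}]}}

```text
time: 16.0
position: [0.3987, -0.3103, 0.2966]
tool_rot: [-2.16, -2.28, 0.003]
ft_force: [0.4, 0.1, -1.4]
grip_width: 0.156
grip_force: 40.0
```

```bash
python3 -c "
from h import *
go([.36,-.331,.27],down(0));print(ctrl.get_state()['joint_positions'])"
```

```text
t 16.0 pos [ 0.3987 -0.3103  0.2966] travel mm [-18.6022 -39.6795  26.6637] turn deg [-0.0816  0.0491  3.0945]
[ 0.3373 -0.0186  0.2676  1.7175  0.0065  1.4427  0.658 ]
```

>>> {"op": "step_arm", "data": {"commands": [{"travel": [-0.019, -0.04, 0.0], "turn": [0, 0, 3]}, {"travel": [-0.019, -0.044, 0.026], "turn": [0, 0, 3.1]}, {"travel": [-0.019, -0.044, 0.056], "turn": [0, 0, 3.1]}, {"travel": [-0.019, -0.044, 0.056], "turn": [0, 0, 3.1]}, {"travel": [-0.019, -0.044, 0.056], "turn": [0, 0, 3.1]}]}}

```text
time: 16.5
position: [0.3571, -0.3295, 0.2411]
tool_rot: [-2.212, -2.228, 0.003]
ft_force: [1.4, -0.4, -0.9]
grip_width: 0.157
grip_force: 40.0
```

```bash
cat > look.py <<'E'
from h import *
import m_none if False else None
E
cat > look.py <<'E'
from h import *
s=ctrl.get_state(); p=s['position']; R=Ro.from_rotvec(s['tool_rot']); go([.36,-.331,.211],down(0))
snap('side','sx');snap('top','tx'); S=cv2.imread('pics/sx.png');T=cv2.imread('pics/tx.png')
c=[p+R.apply([a,b,z]) for a in(-.038,.038) for b in(-.022,.022) for z in(H-.018,H)]
for n,I in(('side',S),('top',T)):
    P=np.array([proj(n,x) for x in c]); x0,y0=P.min(0).astype(int)-14; x1,y1=P.max(0).astype(int)+15
    hsv=cv2.cvtColor(I[y0:y1,x0:x1],cv2.COLOR_BGR2HSV); mk=cv2.inRange(hsv,(3,120,40),(13,255,255))
    nn,l,st,cc=cv2.connectedComponentsWithStats(mk); k=1+np.argmax(st[1:,4])
    print(n,'pred bbox',P.min(0),P.max(0),'area',cv2.contourArea(cv2.convexHull(P.astype(np.float32))),'seen',st[k,:2]+[x0,y0],st[k,:2]+st[k,2:4]+[x0,y0],st[k,4])
# free hook: golden pixels near its expected tip
for n,I in(('side',S),('top',T)):
    u,v=np.array(proj(n,[.4145,-.331,.168])).astype(int)
    hsv=cv2.cvtColor(I[v-12:v+13,u-12:u+13],cv2.COLOR_BGR2HSV)
    print(n,'tip pred',u,v); print(hsv[::3,::3,1])
E
python3 look.py
```

```text
t 16.5 pos [ 0.3571 -0.3295  0.2411] travel mm [-1.4846  3.0168 30.0447] turn deg [-0.1582  0.0095  0.4234]
side pred bbox [344.6808 141.983 ] [369.4508 168.8369] area 413.8063161065802 seen [348 142] [370 167] 259
top pred bbox [355.4958 252.121 ] [388.2085 271.0802] area 575.4658957994543 seen [361 263] [368 271] 37
side tip pred 337 149
[[219 194 138 141 141 143 140 139 143]
 [ 35 101 139 144 144 140 140 142 142]
 [117 138 144 141 142 142 137 140 139]
 [172 149 148 144 142 142 140 139 137]
 [141 170 177 176 180 141 140 137 136]
 [148 147 140 140 153 137 138 142 136]
 [143 149 144 143 142 139 142 139 168]
 [145 145 150 140 139 138 141 137 180]
 [146 147 143 137 136 141 141 136 166]]
top tip pred 370 238
[[ 35 200  49  39 149  36  51 140  97]
 [ 31 212  80  31  30 111  83 123 123]
 [ 56  82  67 105  38 156  62 122 122]
 [119 122 122 126  29 150  36 123 127]
 [121 123 122 121  42 142  67 119 118]
 [120 123 125  36  51  91  66 128  91]
 [126 124 124 106  33  10  57  77  91]
 [129 123 120  36  46  47  36 121 132]
 [128 125 123  74  46  44 166 108 107]]
```

The block sits where predicted in the side view, and the hook tip shows at the predicted pixel (337,149). Lowering and threading it on.

>>> {"op": "step_arm", "data": {"commands": [{"travel": [-0.001, 0, 0.02], "turn": [0, 0, 0.4]}, {"travel": [-0.001, 0, 0.03], "turn": [0, 0, 0.4]}, {"travel": [-0.001, 0.01, 0.03], "turn": [0, 0, 0.4]}, {"travel": [-0.001, 0.025, 0.03], "turn": [0, 0, 0.4]}, {"travel": [-0.001, 0.035, 0.03], "turn": [0, 0, 0.4]}]}}

```text
time: 17.1
position: [0.3945, -0.3304, 0.2122]
tool_rot: [2.219, 2.222, -0.002]
ft_force: [0.4, 0.3, -0.9]
grip_width: 0.156
grip_force: 40.0
```

```bash
python3 -c "
from h import *
go([.4465,-.331,.2105],down(0));print(ctrl.get_state()['ft_force'])"
```

```text
t 17.1 pos [ 0.3945 -0.3304  0.2122] travel mm [-0.6266 52.0465  1.6735] turn deg [0.0075 0.0926 0.0809]
[ 0.4398  0.2933 -0.9353]
```

>>> {"op": "step_arm", "data": {"commands": [{"travel": [0, 0.012, 0.001], "turn": [0, 0, 0]}, {"travel": [0, 0.025, 0.001], "turn": [0, 0, 0]}, {"travel": [0, 0.038, 0.001], "turn": [0, 0, 0]}, {"travel": [0, 0.052, 0.001], "turn": [0, 0, 0]}, {"travel": [0, 0.052, 0.001], "turn": [0, 0, 0]}]}}

```text
time: 17.6
position: [0.446, -0.3298, 0.2097]
tool_rot: [-2.218, -2.223, 0.002]
ft_force: [0.4, 0.3, -2.6]
grip_width: 0.158
grip_force: 40.0
```

>>> {"op": "step_arm", "data": {"commands": [{"travel": [0, 0, 0.005], "turn": [0, 0, 0]}, {"travel": [0, 0, 0.01], "turn": [0, 0, 0]}, {"travel": [0, 0, 0.013], "turn": [0, 0, 0]}, {"travel": [0, 0, 0.015], "turn": [0, 0, 0]}, {"travel": [0, 0, 0.015], "turn": [0, 0, 0]}]}}

```text
time: 18.1
position: [0.4432, -0.3307, 0.1949]
tool_rot: [-2.221, -2.22, 0.003]
ft_force: [-0.0, 0.2, -1.1]
grip_width: 0.155
grip_force: 40.0
```

>>> {"op": "step_arm", "data": {"commands": [{"travel": [0, 0, 0.001], "turn": [0, 0, 0]}, {"travel": [0, 0, 0.002], "turn": [0, 0, 0]}, {"travel": [0, 0, 0.002], "turn": [0, 0, 0]}]}}

```text
time: 18.4
position: [0.4436, -0.3312, 0.1944]
tool_rot: [2.222, 2.221, -0.003]
ft_force: [-1.9, 1.3, 4.6]
grip_width: 0.163
grip_force: 40.0
```

Contact at eye height 0.164 m, the height given for the rod top. Releasing with a partial opening.

>>> {"op": "step_arm", "data": {"commands": [{"travel": [0, 0, -0.001], "turn": [0, 0, 0]}, {"travel": [0, 0, -0.001], "turn": [0, 0, 0]}, {"travel": [0, 0, -0.001], "turn": [0, 0, 0]}, {"travel": [0, 0, -0.001], "turn": [0, 0, 0]}, {"travel": [0, 0, -0.001], "turn": [0, 0, 0]}], "gripper": 0.4, "force": 10}}

```text
time: 18.9
position: [0.4436, -0.3306, 0.1939]
tool_rot: [-2.221, -2.22, 0.003]
ft_force: [0.6, -0.8, -0.5]
grip_width: 0.396
grip_force: 0.0
```

```bash
python3 look.py | grep -v '\['; python3 -c "
from h import *
print(ctrl.get_state()['ft_force'])"
```

```text
side tip pred 337 149
top tip pred 370 238
[-0.2015 -0.2237 -0.0993]
```

Now I'll lift straight up, clear of the fin.

>>> {"op": "step_arm", "data": {"commands": [{"travel": [0, 0, -0.02], "turn": [0, 0, 0]}, {"travel": [0, 0, -0.05], "turn": [0, 0, 0]}, {"travel": [0, 0, -0.09], "turn": [0, 0, 0]}, {"travel": [0, 0, -0.13], "turn": [0, 0, 0]}, {"travel": [0, 0, -0.15], "turn": [0, 0, 0]}]}}

```text
time: 19.5
position: [0.4447, -0.3312, 0.348]
tool_rot: [2.219, 2.218, -0.001]
ft_force: [0.6, -0.7, 0.8]
grip_width: 0.402
grip_force: 0.0
```

>>> {"op": "step_arm", "data": {"commands": [{"travel": [0, 0, 0], "turn": [0, 0, 0]}, {"travel": [0, 0, 0], "turn": [0, 0, 0]}, {"travel": [0, 0, 0], "turn": [0, 0, 0]}, {"travel": [0, 0, 0], "turn": [0, 0, 0]}, {"travel": [0, 0, 0], "turn": [0, 0, 0]}]}}

```text
time: 20.0
position: [0.4437, -0.3304, 0.3429]
tool_rot: [-2.22, -2.219, 0.004]
ft_force: [0.0, -0.2, 0.5]
grip_width: 0.4
grip_force: 0.0
```

```bash
python3 - <<'E'
from h import *
snap('side','f'); I=cv2.imread('pics/f.png')
hs=cv2.cvtColor(I,cv2.COLOR_BGR2HSV)
fin=[.444,-.331,.194]; print('fin centre pred',proj('side',fin),'foot pred',proj('side',[.444,-.331,.123]))
u,v=map(int,proj('side',fin))
for nm,lo,hi in(('yellow',(22,120,60),(35,255,255)),('brown',(3,120,40),(13,255,200))):
    m=cv2.inRange(hs[v-25:v+45,u-30:u+30],lo,hi); n,l,st,c=cv2.connectedComponentsWithStats(m)
    print(nm,[(c[k]+[u-30,v-25],st[k,2:]) for k in range(1,n) if st[k,4]>15])
# flap centroids in the top/side view vs the flush prediction
for nm,y,lo,hi in(('red',.048,(0,150,60),(6,255,255)),('green',.016,(45,90,40),(85,255,255)),('orange',-.016,(7,170,90),(15,255,255)),('blue',-.048,(105,120,50),(125,255,255))):
    m=np.zeros(hs.shape[:2],np.uint8); m[195:270,215:280]=cv2.inRange(hs[195:270,215:280],lo,hi)
    n,l,st,c=cv2.connectedComponentsWithStats(m);k=1+np.argmax(st[1:,4]); print(nm,c[k],st[k,4],proj('side',mid+y*ey))
E
```

```text
fin centre pred (np.float64(327.9733279529656), np.float64(139.22921574202869)) foot pred (np.float64(325.60977283888207), np.float64(158.2908554957707))
yellow [(array([329.8537, 137.4797]), array([  9,  20, 123], dtype=int32))]
brown [(array([305.3576, 124.3841]), array([ 12,  23, 151], dtype=int32)), (array([313.0678, 135.2034]), array([ 9,  9, 59], dtype=int32)), (array([326.7122, 159.7902]), array([ 22,  19, 205], dtype=int32))]
red [240.6747 251.1199] 292 (np.float64(240.75031523894063), np.float64(250.79635442130154))
green [245.5204 241.1933] 269 (np.float64(245.58204887682695), np.float64(240.80609997332326))
orange [250.1667 231.5233] 258 (np.float64(250.24332453997653), np.float64(231.16829014831737))
blue [254.7957 222.3522] 230 (np.float64(254.74300621313932), np.float64(221.86459747425968))
```

The block hangs upright where predicted, and the flap centroids match the flush positions to about half a pixel. Handing in.

```bash
python3 -c "
from bench import ctrl
print(ctrl.close_job())"
```

```text
the job is handed in; nothing more can be done
None
```

I handed the job in at about 20 s, with no verdict shown: the empty hook is over the marker, the block hangs on it and all four flaps measured flush; near the red flap the foot snagged at the panel's upper edge, so I backed it up about 2 mm and moved it downslope, still pressing, to finish the sweep.

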